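# Find and release the output key left latched in

### The arm

A 7-joint arm with a two-finger parallel gripper is mounted at the origin on the work surface. World frame = base frame: x ahead of the robot, y to its left, z up, the work surface at z = 0. Lengths are in m, angles in rad, forces in N, time in s.
With the tool pointing down it reaches from about 0.425 to 0.925 m from the base axis. Payload 6.8 kg.
Tool frame: the origin (TCP) lies between the finger pads; the fingertips stand 17 mm ahead of it and the grasp point (between the pads) lies 2 mm behind it; z points along the fingers, x is the direction in which the jaws open and shut, and the axes are right-handed (so a half turn about z gives the same grasp; the last joint's range is limited). The gripper opens to 85 mm and grips with 20 to 120 N. Pads are 22 mm wide; open, the fingers measure 114 mm over their backs; the gripper's body (76 mm by 85 mm) begins 54 mm behind the grasp point. The pads swing forward as they close: fully open they stand 13 mm farther back than shut.
Start: joints at [1.128, 0.477, 0.022, 1.555, -0.011, 1.109, -0.083], TCP at [0.222, -0.638, 0.248] pointing down, gripper open.
Joint ranges: [-2.96, 2.96], [-0.34, 2.1], [-1.41, 1.46], [0.24, 2.44], [-1.37, 4.51], [0.17, 1.92], [-2.96, 2.96]. Speed limits (rad/s): [2.39, 2.39, 3.14, 3.14, 3.14, 3.14, 3.14].

### API

Orientations are given as a unit quaternion [w, x, y, z].
In Python, from station import readout, read_camera, get_calibration, bot, models gives the robot as it stands.
- The arm moves only by the tool carry_out, never from a script. Its argument "deltas" is a list of rows, each a list of 2 entries, a list of its own where there are three numbers: the shift along the tool's x, y, z in cm, then the turn about the tool's z in degrees. A call has 1 to 10 rows; each row is the pose to reach, as a shift and turn from the pose measured when the call began, along the tool's axes at that moment; what a row does not reach only later rows make up. A row lasts 1/8 s, in which the tool goes at most 62.5 mm and 10.7 degrees, less where a joint would pass 70% of its speed; a pose out of reach is approached as far as the arm can. A call with a gripper value outside its range is refused whole. "hand" is the opening, from 0 (shut) to 1 (fully open), set as the call begins (left out, the last holds). The fingers move at their own pace and stop on an object; "newtons" is the grip in N (left out, the last holds). Time passes only in rows, so rows that repeat a pose let the fingers close. It gives the time, the measured TCP pose, the force and the opening at its end, in the units of the state.
- readout.get_obs(): the state, without advancing time (a new reading comes with each control period).
- read_camera(name): name is "scene" or "top" or "wrist"; returns the picture (400x640x3 uint8, red, green, blue); there is no depth.
- get_calibration(name): a dict with "fov_y" (degrees; the focal length in pixels is half the picture's height over the tangent of half this angle, whatever the lens; pixels are square), "cx", "cy" (the principal point, pixels), "world_from_camera" (4x4, takes a point from camera to world coordinates). Camera axes: x right, y down, z forward; pixel columns grow to the right and rows downward; lengths in m; the calibration is good to about 2 mm. A picture is of the moment at which its call begins: read the wrist's pose just before it. get_calibration takes no time and is no camera call; for the wrist camera it gives the pose at the moment of the call.
- bot.hand_in(): hands the job in, once; it reports no verdict.
Trained networks look in the newest picture that a camera, given by its name, has taken for a name from the list of things; names that differ only in an ending like _2 or _b are one class to them, and where a whole thing is asked for, a point or a joint stands for the part that bears it (a point fixed in the world has none). Each returns a list of dicts, best first, with "score" (0 to 1); they miss things now and then, are a little off and sometimes report something else, mostly with a low value. They report only what shows in the picture. A call takes as long as a camera call.
- models.spot_in(query, camera): "centre" ([row, column] in pixels, amid what is visible of it).
The state is a dict: "t": time; "q": joint angles; "joint_vel": joint speeds; "joint_torque": joint torques, N m; "eef_pos": TCP position; "tool_rot": TCP orientation; "contact_force": force on the tool from outside, world axes, zero at the start; "torque": the same for the moment, N m; "gripper_width": opening from 0.0 (shut) to 1.0 (fully open).
Only numpy, scipy, OpenCV 4.12 (cv2) and the standard library are available. Lean on these libraries where they do the work, as an engineer would, in place of code of your own. Each camera call takes 0.05 s, during which the arm holds its last target. There are 200 camera calls.

### The job

One of the four identical push-push output keys on the electrophoresis power supply has been left latched in. Tap each key lightly with a fingertip, one after the other from left to right as seen from the robot's side, to feel which it is, without pushing any of them so far that it clicks; then press the latched key fully in and let go, so that it releases and all four keys stand up. Only touch the keys: leave the jars, tube rack, slide box, marker and slide mailer where they are, and finish with the hand clear.

Things in the scene. Friction and masses are not known exactly. Their poses are not given: they have to be found in the camera images.
- psu: Electrophoresis power supply, cream, 300 mm wide (y), 240 mm deep (x), fixed; origin centre of underside, x front to back. Level front deck 65 mm high with the key row along y, 65 mm before the origin, pitch 46 mm; sockets 4 mm high 40 mm behind the keys; rear slopes up to a 105 mm high hump. The keys feel alike but for height; an up key gives above 2 N, the latched one not below 3 N.
- key_1: Leftmost output key seen from the robot: white cap 24 x 22 mm (x, y), origin at the centre of its top face, axes as the supply's. Travel 10 mm down. Top 79 mm above the bench when up, about 4 mm lower when latched in. Spring: 2 N at the top to 5 N at the bottom. It clicks 6 to 7 mm below up; pushed 8 mm or more below up and let go, it switches: an up key stays latched in, a latched one springs up.
- key_2: Second from left output key seen from the robot: white cap 24 x 22 mm (x, y), origin at the centre of its top face, axes as the supply's. Travel 10 mm down. Top 79 mm above the bench when up, about 4 mm lower when latched in. Spring: 2 N at the top to 5 N at the bottom. It clicks 6 to 7 mm below up; pushed 8 mm or more below up and let go, it switches: an up key stays latched in, a latched one springs up.
- key_3: Third from left output key seen from the robot: white cap 24 x 22 mm (x, y), origin at the centre of its top face, axes as the supply's. Travel 10 mm down. Top 79 mm above the bench when up, about 4 mm lower when latched in. Spring: 2 N at the top to 5 N at the bottom. It clicks 6 to 7 mm below up; pushed 8 mm or more below up and let go, it switches: an up key stays latched in, a latched one springs up.
- key_4: Rightmost output key seen from the robot: white cap 24 x 22 mm (x, y), origin at the centre of its top face, axes as the supply's. Travel 10 mm down. Top 79 mm above the bench when up, about 4 mm lower when latched in. Spring: 2 N at the top to 5 N at the bottom. It clicks 6 to 7 mm below up; pushed 8 mm or more below up and let go, it switches: an up key stays latched in, a latched one springs up.
- jar_a: White specimen jar with screw lid, 58 mm across, 88 mm tall, loose; origin at the centre of its underside.
- jar_b: Second white specimen jar with screw lid, 58 mm across, 88 mm tall, loose; origin at the centre of its underside.
- stain_jar: Glass staining jar with green lid, 52 mm across, 98 mm tall, loose; origin at the centre of its underside.
- tube_rack: Black rack of purple-capped blood tubes, 130 by 64 mm, 83 mm tall, loose; origin at the centre of its underside, long side along its x.
- slide_box: Blue slide box with white lid, 85 by 100 mm, 33 mm tall, loose; origin at the centre of its underside.
- marker: Marker pen with blue cap lying on the bench, 138 mm long, 14 mm thick, loose; origin at mid-length on its underside, x along it towards the cap.
- mailer: Small white slide mailer, 34 by 84 mm, 14 mm thick, lying loose on the supply's rear hump; origin at the centre of its underside.

How it is judged:
On the way, in this order (a step that is already met when the one before it is completed fails the run):
1. a fingertip has touched the leftmost key (contact force between the fingers and key_1 above 0.3 N), for 0.02 s.
2. a fingertip has touched the second from the left key (contact force between the fingers and key_2 above 0.3 N), for 0.02 s.
3. a fingertip has touched the third from the left key (contact force between the fingers and key_3 above 0.3 N), for 0.02 s.
4. a fingertip has touched the rightmost key (contact force between the fingers and key_4 above 0.3 N), for 0.02 s.
5. the latched key has been pressed and has sprung out: all four keys are up (within 1.5 mm) (height (world z) of each of key_1, key_2, key_3, key_4 above 0.0775 m), for 0.2 s.
At the end, for the whole second after the job is handed in: All four keys stand up (each within 1.5 mm of the top of its travel) and at rest, and the seven loose things are within 15 mm of where they stood (all of step 5 and linear speed of each of key_1, key_2, key_3, key_4 below 0.01 m/s and distance of each of jar_a, jar_b, stain_jar, tube_rack, slide_box, marker, mailer from where it was at the start of the episode below 0.015 m); the robot touches nothing.
It fails at once if a key is pushed in (past 6 mm) while a different key is down (by 2.5 mm): only the latched one may be pressed through ((height (world z) of key_1 below 0.073 m and height (world z) of any of key_2, key_3, key_4 below 0.0765 m) or (height (world z) of key_2 below 0.073 m and height (world z) of any of key_1, key_3, key_4 below 0.0765 m) or (height (world z) of key_3 below 0.073 m and height (world z) of any of key_1, key_2, key_4 below 0.0765 m) or (height (world z) of key_4 below 0.073 m and height (world z) of any of key_1, key_2, key_3 below 0.0765 m)).
It fails at once if a bystander is shifted, lifted or carried (15 mm) (distance of any of jar_a, jar_b, stain_jar, tube_rack, slide_box, marker, mailer from where it was at the start of the episode above 0.015 m).
It fails at once if a bystander is tipped over (angle between any of jar_a, jar_b, stain_jar, tube_rack, slide_box, marker, mailer's own z axis and vertical above 0.35 rad).
It also fails if it takes over 48 s, if anything falls off the work surface, if the arm or the gripper's body presses on something with over 40 N, if the wrist force passes 120 N, or if a joint passes its speed limit or range.

## Working session

There is one attempt and no reset: what is moved stays moved. The work goes in short steps, Python scripts to look and compute and a tool call to move; the robot and the scene stay as the last step left them, time stands still between calls to the robot, and variables do not carry over. Pictures are saved under pics/ and viewed, about 8 in all and at most 12, crops included, and the job is handed in when it is done.

Besides the shell and the picture viewer there is one more tool, called in YAML: its name, and indented under it one key for each argument. carry_out: Moves the arm, as the interface text tells. Its arguments: {"type":"object","properties":{"deltas":{"type":"array"},"hand":{"type":"number"},"newtons":{"type":"number"}},"required":["deltas"]}

```bash
mkdir -p pics; cat > h.py <<'E'
import numpy as np, cv2
from station import readout, read_camera, get_calibration, bot, models
def snap(n,f):
    im=read_camera(n); cv2.imwrite('pics/'+f+'.png',im[:,:,::-1]); return im
def ray(n,r,c,K=None):
    K=K or get_calibration(n); f=200/np.tan(np.radians(K['fov_y'])/2)
    T=np.array(K['world_from_camera']); d=T[:3,:3]@np.array([(c-K['cx'])/f,(r-K['cy'])/f,1]); return T[:3,3],d
def atz(n,r,c,z,K=None):
    o,d=ray(n,r,c,K); return o+d*(z-o[2])/d[2]
def proj(n,p,K=None):
    K=K or get_calibration(n); f=200/np.tan(np.radians(K['fov_y'])/2)
    T=np.array(K['world_from_camera']); q=T[:3,:3].T@(np.array(p)-T[:3,3]); return q[1]/q[2]*f+K['cy'],q[0]/q[2]*f+K['cx']
E
python3 - <<'E'
from h import *
np.set_printoptions(precision=4,suppress=True)
o=readout.get_obs(); print(o['t'],o['eef_pos'],o['tool_rot'],o['contact_force'])
for n in('top','scene'):
    snap(n,n+'0'); K=get_calibration(n); print(n,K['fov_y'],np.array(K['world_from_camera']))
    for d in models.spot_in('key_1',n): print(d,atz(n,*d['centre'],.079))
E
```

```text
0.0 [ 0.2216 -0.637   0.2473] [-0.0005  0.815  -0.5794 -0.0008] [-0.4752 -0.0935  0.2315]
top 50.43337761074931 [[ 0.0171 -0.9906  0.1355  0.4262]
 [-0.9998 -0.0182 -0.0064  0.0328]
 [ 0.0088 -0.1354 -0.9908  1.0724]
 [ 0.      0.      0.      1.    ]]
{'centre': [201.0, 319.9], 'score': 0.64} [0.5445 0.0244 0.079 ]
{'centre': [206.7, 263.6], 'score': 0.62} [0.5286 0.1563 0.079 ]
{'centre': [202.6, 301.4], 'score': 0.49} [0.5399 0.0678 0.079 ]
{'centre': [205.5, 281.3], 'score': 0.48} [0.5322 0.1149 0.079 ]
scene 51.19408888596058 [[ 0.0882  0.6205 -0.7792  1.3368]
 [ 0.9959 -0.0718  0.0556 -0.0319]
 [-0.0215 -0.7809 -0.6243  0.7231]
 [ 0.      0.      0.      1.    ]]
{'centre': [198.7, 326.4], 'score': 0.48} [0.5671 0.0264 0.079 ]
```

View pics/top0.png

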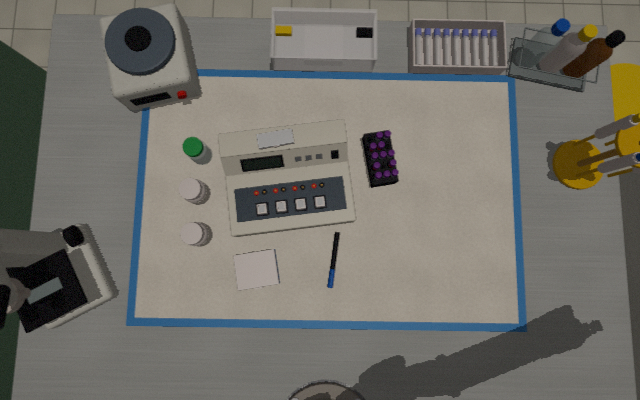

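View pics/scene0.png

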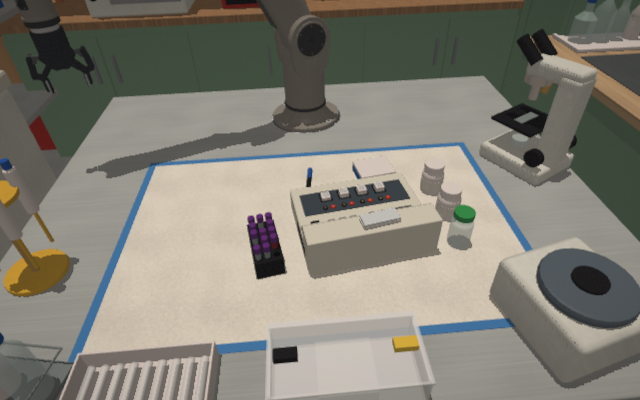

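The top view shows the keys at columns 263 to 320, rows 206 to 201 (key_1 is at column 263, on the +y side). The supply is yawed about 7°. The jars are to its left, the rack to its right, and the box and marker in front. Next I'll move above the keys and shut the hand.

carry_out:
  deltas:
    - [[-5,-4.2,0],2]
    - [[-10,-8.4,0],4]
    - [[-15,-12.6,0],6]
    - [[-20,-16.8,0],8]
    - [[-25,-21,0],10]
    - [[-30,-25.2,0],12.4]
    - [[-35,-29.4,0],12.4]
    - [[-40,-33.6,0],12.4]
    - [[-45,-37.8,0],12.4]
    - [[-50,-42,0],12.4]
  hand: 0

```text
t: 1.45
eef_pos: [0.4444, -0.0516, 0.2485]
tool_rot: [-0.0, 0.748, -0.664, -0.0]
contact_force: [0.6, -0.5, -0.1]
gripper_width: 0.005
```

carry_out:
  deltas:
    - [[-4.5,-2.4,0],0]
    - [[-9,-4.8,0],0]
    - [[-13.4,-7.2,0],0]
    - [[-13.4,-7.2,0],0]
    - [[-13.4,-7.2,0],0]

```text
t: 2.08
eef_pos: [0.4998, 0.0894, 0.2482]
tool_rot: [0.0, 0.748, -0.664, -0.0]
contact_force: [-0.2, 0.6, 0.8]
gripper_width: -0.0
```

```bash
python3 - <<'E'
from h import *
np.set_printoptions(precision=4,suppress=True)
o=readout.get_obs(); print(o['t'],o['eef_pos'],o['tool_rot'],o['contact_force'])
K=get_calibration('wrist');snap('wrist','w1'); print(K['fov_y'],np.array(K['world_from_camera']))
for d in models.spot_in('key_1','wrist'): print(d,atz('wrist',*d['centre'],.079,K))
E
```

```text
2.075 [0.4998 0.0894 0.2482] [ 0.0002  0.7476 -0.6642 -0.0002] [-0.154   0.5575  0.8321]
68.13162878314604 [[ 0.1182 -0.9386 -0.3241  0.5834]
 [-0.993  -0.1122 -0.0372  0.0995]
 [-0.0014  0.3262 -0.9453  0.3731]
 [ 0.      0.      0.      1.    ]]
{'centre': [149.5, 295.3], 'score': 0.72} [0.5317 0.1183 0.079 ]
{'centre': [148.9, 344.5], 'score': 0.7} [0.5381 0.0699 0.079 ]
{'centre': [149.2, 253.3], 'score': 0.65} [0.527  0.1598 0.079 ]
{'centre': [147.8, 387.1], 'score': 0.61} [0.5442 0.0281 0.079 ]
```

View pics/w1.png

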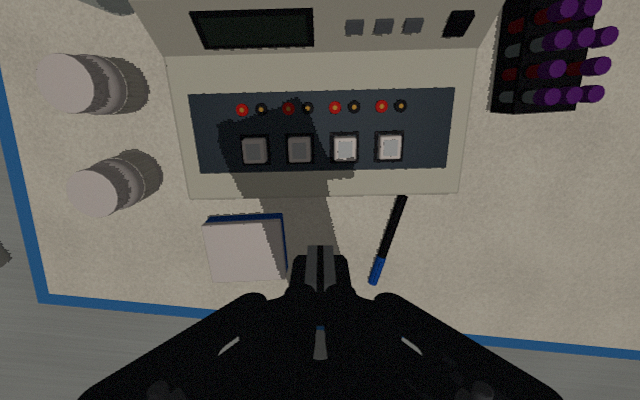

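carry_out:
  deltas:
    - [[-3.3,-1.7,3],0]
    - [[-6.6,-3.5,6],0]
    - [[-6.6,-3.5,9.5],0]
    - [[-6.6,-3.5,12.5],0]
    - [[-6.6,-3.5,14.2],0]
    - [[-6.6,-3.5,14.2],0]
    - [[-6.6,-3.5,14.2],0]

```text
t: 3.05
eef_pos: [0.5277, 0.1579, 0.1075]
tool_rot: [-0.001, 0.747, -0.665, 0.001]
contact_force: [0.5, 1.0, 0.1]
gripper_width: -0.006
```

```bash
cat > f.py <<'E'
from h import *
np.set_printoptions(precision=4,suppress=True)
def F(n=4):
    L=[]
    for i in range(n):
        o=readout.get_obs(); L.append(o['contact_force'])
        if i<n-1: read_camera('wrist')
    print('t',o['t'],'eef',np.array(o['eef_pos']),'F',np.mean(L,0),'std',np.std(L,0)[2])
E
python3 - <<'E'
from f import *
F()
K=get_calibration('wrist')
for d in models.spot_in('key_1','wrist'): print(d,atz('wrist',*d['centre'],.079,K))
im=read_camera('wrist'); cv2.imwrite('pics/w2.png',im[:,:,::-1])
p=np.array(readout.get_obs()['eef_pos']); p[2]-=.017; print('tip px',proj('wrist',p,K))
E
```

```text
t 3.2 eef [0.5277 0.1581 0.1076] F [ 0.3626  0.9339 -0.0833] std 0.538059261004276
{'centre': [236.8, 312.8], 'score': 0.92} [0.5357 0.1635 0.079 ]
{'centre': [244.1, 467.0], 'score': 0.74} [0.5414 0.0745 0.079 ]
{'centre': [245.2, 393.0], 'score': 0.61} [0.5357 0.1168 0.079 ]
{'centre': [240.3, 541.1], 'score': 0.57} [0.5488 0.0328 0.079 ]
tip px (np.float64(260.56129869332364), np.float64(320.6338445534839))
```

View pics/w2.png

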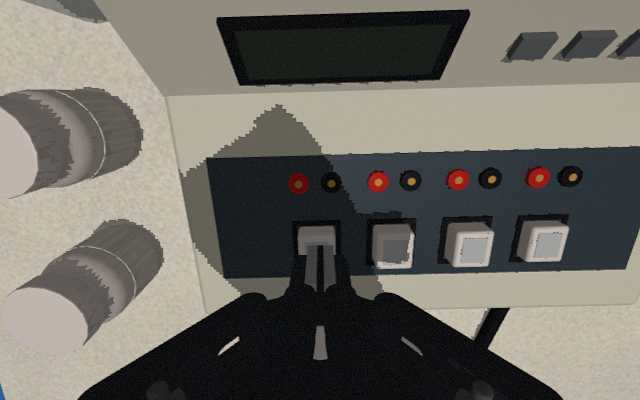

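Key_1's bezel spans columns 293 to 341, almost centred under the fingers (tip at column 320). The lens shrinks off-axis distances, which explains the small pitch. Next, tap key_1.

carry_out:
  deltas:
    - [[-0.2,-0.15,0.5],0]
    - [[-0.2,-0.15,0.9],0]
    - [[-0.2,-0.15,1.1],0]
    - [[-0.2,-0.15,1.3],0]
    - [[-0.2,-0.15,1.3],0]
    - [[-0.2,-0.15,1.3],0]

```text
t: 4.05
eef_pos: [0.5284, 0.1602, 0.0942]
tool_rot: [-0.0, 0.747, -0.665, 0.0]
contact_force: [-1.8, -0.5, 2.3]
gripper_width: -0.002
```

```bash
python3 -c "
from f import *
F(5)"
```

```text
t 4.25 eef [0.5286 0.1602 0.0942] F [-1.5267 -0.3437  2.5489] std 0.41009269967753265
```

Key_1 gives 2.5 N at 1.8 mm of depth, so it is up. Now key_2.

carry_out:
  deltas:
    - [[0,0,-0.8],0]
    - [[1,0,-1.4],0]
    - [[3,0,-1.4],0]
    - [[4.6,0,-1.4],0]
    - [[4.6,0,-0.9],0]
    - [[4.6,0,-0.4],0]
    - [[4.6,0,-0.1],0]
    - [[4.6,0,0],0]
    - [[4.6,0,0],0]

```text
t: 5.38
eef_pos: [0.5335, 0.115, 0.0942]
tool_rot: [-0.0, 0.747, -0.665, 0.0]
contact_force: [-0.8, 0.1, 1.8]
gripper_width: -0.001
```

```bash
python3 -c "
from f import *
F(5)"
```

```text
t 5.575 eef [0.5338 0.115  0.0944] F [-1.4277  0.3311  2.0506] std 0.3545029401175967
```

Key_2 gives 2.1 N, so it is up too. Now key_3.

carry_out:
  deltas:
    - [[0,0,-0.8],0]
    - [[1,0,-1.4],0]
    - [[3,0,-1.4],0]
    - [[4.6,0,-1.4],0]
    - [[4.6,0,-0.9],0]
    - [[4.6,0,-0.4],0]
    - [[4.6,0,-0.1],0]
    - [[4.6,0,0],0]
    - [[4.6,0,0],0]

```text
t: 6.7
eef_pos: [0.5389, 0.07, 0.0944]
tool_rot: [-0.001, 0.747, -0.665, 0.0]
contact_force: [-1.5, 0.8, 1.3]
gripper_width: 0.001
```

```bash
python3 -c "
from f import *
F(5)"
```

```text
t 6.9 eef [0.5394 0.0696 0.0946] F [-1.1936  1.0376  1.9269] std 0.41569273674494395
```

About 1.9 N here, but the force bias drifts with pose, so I'll check the baseline just above this key.

carry_out:
  deltas:
    - [[0,0,-0.5],0]
    - [[0,0,-0.8],0]
    - [[0,0,-0.8],0]
    - [[0,0,-0.8],0]

```text
t: 7.4
eef_pos: [0.5393, 0.0694, 0.1025]
tool_rot: [-0.001, 0.747, -0.665, 0.0]
contact_force: [-0.5, 0.3, 0.1]
gripper_width: 0.002
```

```bash
python3 -c "
from f import *
F(6)"
```

```text
t 7.65 eef [0.5392 0.0696 0.1025] F [-0.1926 -0.1514  0.1452] std 0.44977304154319014
```

In free air it reads 0.15 N, so key_3 was in contact and is up. Now key_4, to the same depth first.

carry_out:
  deltas:
    - [[1,0,-0.6],0]
    - [[3,0,-0.6],0]
    - [[4.6,0,-0.6],0]
    - [[4.6,0,-0.1],0]
    - [[4.6,0,0.4],0]
    - [[4.6,0,0.7],0]
    - [[4.6,0,0.8],0]
    - [[4.6,0,0.8],0]

```text
t: 8.65
eef_pos: [0.5445, 0.0243, 0.0944]
tool_rot: [-0.001, 0.747, -0.664, 0.0]
contact_force: [-1.4, 0.3, -0.7]
gripper_width: -0.0
```

```bash
python3 -c "
from f import *
F(6)"
```

```text
t 8.9 eef [0.5447 0.024  0.0946] F [-0.3779 -0.5952  0.4018] std 0.6172680589268389
```

Nothing at that depth, so key_4 sits lower. I'll go 3.5 mm further to confirm contact.

carry_out:
  deltas:
    - [[0,0,0.1],0]
    - [[0,0,0.2],0]
    - [[0,0,0.3],0]
    - [[0,0,0.35],0]
    - [[0,0,0.35],0]

```text
t: 9.52
eef_pos: [0.5447, 0.0239, 0.0912]
tool_rot: [-0.001, 0.747, -0.665, 0.001]
contact_force: [-0.5, -0.5, 3.4]
gripper_width: -0.001
```

```bash
python3 -c "
from f import *
F(6)"
```

```text
t 9.775 eef [0.5447 0.0239 0.0911] F [-0.6825 -0.1029  3.1906] std 0.418669846151533
```

It reads 3.2 N at about the 75 mm level, so key_4 is the latched one. I'll press it fully and retreat.

carry_out:
  deltas:
    - [[0,0,0.2],0]
    - [[0,0,0.35],0]
    - [[0,0,0.5],0]
    - [[0,0,0.5],0]
    - [[0,0,0.5],0]

```text
t: 10.4
eef_pos: [0.5447, 0.0239, 0.0861]
tool_rot: [-0.001, 0.747, -0.665, 0.0]
contact_force: [-2.0, -0.1, 4.3]
gripper_width: -0.002
```

carry_out:
  deltas:
    - [[0,0,-0.4],0]
    - [[0,0,-1.2],0]
    - [[0,0,-3],0]
    - [[0,2,-6],0]
    - [[0,4,-10],0]
    - [[0,6,-14],0]
    - [[0,6,-14],0]
    - [[0,6,-14],0]

```text
t: 11.4
eef_pos: [0.4849, 0.0168, 0.2263]
tool_rot: [-0.001, 0.747, -0.665, 0.001]
contact_force: [-0.7, -0.0, 0.6]
gripper_width: 0.0
```

```bash
python3 -c "
from f import *
F(3)
im=read_camera('wrist'); r=[d['centre'] for d in models.spot_in('key_1','wrist')]; print(r)
a=np.array(r).mean(0).astype(int); r0=max(a[0]-60,0); c0=max(a[1]-120,0); c=im[r0:r0+120,c0:c0+240]
cv2.imwrite('pics/w3.png',cv2.resize(c,None,fx=3,fy=3,interpolation=cv2.INTER_CUBIC)[:,:,::-1])"
```

```text
t 11.5 eef [0.4846 0.0168 0.2252] F [-0.3551  0.2805  0.063 ] std 0.40754535203634246
[[126.9, 219.9], [129.2, 270.2], [123.8, 320.1]]
```

View pics/w3.png

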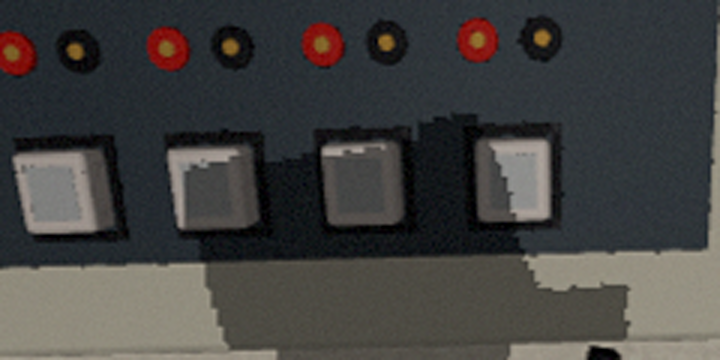

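The view shows all four caps with similar side faces. Key_4's height isn't clear from this, so I'll check it with a light tap at the 77.5 mm level.

carry_out:
  deltas:
    - [[0,-3,3],0]
    - [[0,-6,7],0]
    - [[0,-6,10.5],0]
    - [[0,-6,12],0]
    - [[0,-6,12.6],0]
    - [[0,-6,12.9],0]
    - [[0,-6,13.1],0]
    - [[0,-6,13.1],0]
    - [[0,-6,13.1],0]

```text
t: 12.72
eef_pos: [0.5447, 0.0241, 0.0947]
tool_rot: [-0.001, 0.747, -0.665, 0.0]
contact_force: [-0.9, -0.2, 3.0]
gripper_width: -0.001
```

```bash
python3 -c "
from f import *
F(8)"
```

```text
t 13.075 eef [0.5447 0.0241 0.0943] F [ 0.9202 -0.0265  2.5841] std 0.35374064206824307
```

carry_out:
  deltas:
    - [[0,0,-0.6],0]
    - [[0,0,-1.8],0]
    - [[0,1,-4],0]
    - [[0,3,-8],0]
    - [[0,5,-12],0]
    - [[0,6,-14],0]
    - [[0,6,-14],0]
    - [[0,6,-14],0]

```text
t: 14.08
eef_pos: [0.4848, 0.0168, 0.2337]
tool_rot: [-0.001, 0.747, -0.665, -0.0]
contact_force: [0.6, 0.6, -0.3]
gripper_width: -0.005
```

```bash
python3 -c "
from f import *
F(6)
snap('top','top1')
import cv2
a=cv2.imread('pics/top0.png').astype(int);b=cv2.imread('pics/top1.png').astype(int)
cv2.imwrite('pics/cmp.png',np.hstack([a[100:300,150:450],b[100:300,150:450]]).astype('uint8'))"
```

```text
t 14.325 eef [0.4848 0.017  0.2333] F [-0.2105 -0.017  -0.1794] std 0.1463199018210845
```

View pics/cmp.png

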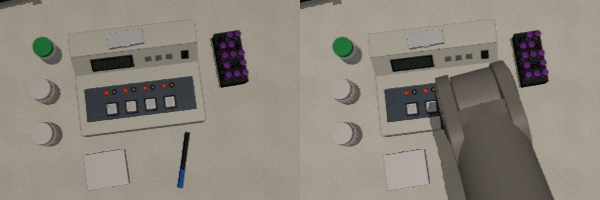

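Key_4 now gives 2.6 N at the up level, so it has sprung out. The comparison picture shows the jars, rack, box and mailer unmoved. The arm hides the marker, but nothing went near it. I'll hand in.

```bash
python3 -c "
from station import bot
print(bot.hand_in())"
```

```text
the job is handed in; nothing more can be done
None
```

The latched key was the rightmost, key_4. I pressed it through once and it sprang up. I handed the job in at about 14.3 s, and no verdict is reported.

- **Finding it:** I tapped the keys from left to right. Keys 1 to 3 pushed back with 2.5, 2.1 and 1.9 N at about 1.5 to 1.8 mm depth, so they were up. Key_4 gave nothing there and 3.2 N about 3.5 mm lower.
- **Releasing it:** I pressed key_4 to about 10 mm below the up height and let go. A light second tap then gave 2.6 N at the up height, which confirms it released.
- **Last checks:** The hand is clear, about 14 cm above the keys, with a force reading near zero. The jars, tube rack, slide box and mailer show no shift in the top camera picture.
- **Not confirmed:** The arm hid the marker in that last picture, though no move went near it. I did not tap keys 1 to 3 again after the release. In the wrist picture, key heights were not clear enough to judge by eye.
- **Disagreement:** The pictures gave a key spacing about 4% smaller than the stated 46 mm, probably from lens distortion. I used 46 mm, and every tap landed on its key.

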